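# Put the bedside-testing kit back in its holders

## Task

Get the bedside-testing station ready for the next patient: put the glucose meter, the carton of wipes, the probe case, the test-strip tube and the specimen cup each into the holder on the trolley that is shaped and sized for it, right down on the holder's floor, meter screen up and tube and cup upright. Set each one down without dropping it, and leave the pen and the brown bottle where they are.

Things in the scene. Friction and masses are not known exactly. Their poses are not given: they have to be found in the camera images.
- meter: Glucose meter lying flat, screen up: dark blue rounded slab, 80 mm (its x) by 55 mm (its y), 19 mm high at the screen, about 0.06 kg. Origin at the centre of its underside, z up. Can be pinched across the 55 mm, fingertips 3 to 6 mm above its underside.
- wipes_box: Small white and blue carton of alcohol wipes lying flat: 40 mm (its x) by 62 mm (its y) by 34 mm high, about 0.06 kg. Origin at the centre of its underside, z up. Can be pinched across the 40 mm.
- probe_case: White slim plastic case of a thermometer probe, lying flat: rounded bar 28 mm (its x) by 100 mm (its y), 20 mm high, about 0.08 kg. Origin at the centre of its underside, z up. Can be pinched across the 28 mm, fingertips 3 to 6 mm above its underside.
- strip_tube: Test-strip tube standing upright: round, 24 mm diameter with a blue cap of 26 mm over the top 10 mm, 44 mm high, about 0.02 kg. Origin at the centre of its underside, z up.
- specimen_cup: White specimen cup standing upright with its white screw lid on: body 55 mm diameter, lid 62 mm diameter over the top 10 mm, 64 mm high in all, 0.02 to 0.08 kg. The lid stays on; pinch the cup by the lid. Origin at the centre of its underside, z up.
- meter_cradle: Cradle of the glucose meter: white tray, 112 x 87 mm outside, rectangular pocket 92 mm (its x) by 67 mm (its y), walls 5 mm thick, 10 mm above the pocket floor, with a 52 mm finger gap in the middle of each long wall. Black floor 6 mm above the trolley top. Fixed. Origin: centre of the underside, z up. The meter lies flat in it, its x along the cradle's x, either way round.
- wipes_tray: Tray of the wipes carton: white, 72 x 94 mm outside, rectangular pocket 52 mm (its x) by 74 mm (its y), unbroken walls 5 mm thick, 14 mm above the pocket floor. Black floor 6 mm above the trolley top. Fixed. Origin: centre of the underside, z up. The carton lies flat in it, its x along the tray's x, either way round.
- case_tray: Tray of the probe case: white, long and narrow, 60 x 132 mm outside, rectangular pocket 40 mm (its x) by 112 mm (its y), walls 5 mm thick, 10 mm above the pocket floor, with a 52 mm finger gap in the middle of each long wall. Black floor 6 mm above the trolley top. Fixed. Origin: centre of the underside, z up. The case lies flat in it, its y along the tray's y, either way round.
- strip_well: Small round holder of the test-strip tube: white ring on a 72 mm round foot, bore 36 mm diameter, wall 6 mm thick, rim 20 mm above the pocket floor (26 mm above the trolley top). Black floor 6 mm above the trolley top. Fixed. Origin: centre of the underside, z up.
- cup_well: Large round holder of the specimen cup: white ring on a 102 mm round foot, bore 67 mm diameter, wall 6 mm thick, rim 22 mm above the pocket floor (28 mm above the trolley top). Black floor 6 mm above the trolley top. Fixed. Origin: centre of the underside, z up.
- pen: Bystander: blue ball pen, 136 mm (its x) by 9 mm, 11 mm high, lying at the right end of the work. Origin at the centre of its underside.
- brown_bottle: Bystander: brown bottle with a white screw cap, 44 mm diameter, 118 mm high, upright behind the holders. Origin at the centre of its underside.
There are look-alikes about, which are no part of the job. Several things look just like the strip_tube: the one meant starts farthest to the robot's right. Leave any purple look-alike of the specimen_cup alone.

How it is judged:
By the outcome, as a careful person would: the job done as asked, in the order asked, and still so for the second after the job is handed in, with the robot touching nothing.
It also fails if it takes over 112 s, if anything falls off the work surface, if the arm or the gripper's body presses on something with over 40 N, if the wrist force passes 120 N, or if a joint passes its speed limit or range.

## Robot

A 7-joint arm with a two-finger parallel gripper is mounted at the origin on a cart in front of the work surface, level with it; the furniture and walls round the work are solid. World frame = base frame: x ahead of the robot, y to its left, z up, the work surface at z = 0. Lengths are in mm, angles in rad, forces in N, time in s.
With the tool pointing down it reaches from about 400 to 850 mm from the base axis. Payload 10.4 kg.
Tool frame: the origin (TCP) lies on the front face of the gripper's body, between the roots of the fingers; the fingertips stand robot.tcp_to_tips ahead of it and the grasp point (between the pads) lies 54 mm ahead of it (robot.tcp_to_tips is the distance from the TCP to the fingertips, in mm); z points along the fingers, y is the line along which they close (so a half turn about z gives the same grasp; the last joint's range is limited). The gripper opens to 85 mm and grips with 20 to 120 N. Pads are 22 mm wide; open, the fingers measure 114 mm over their backs; the gripper's body (76 mm by 85 mm) begins 54 mm behind the grasp point. The pads swing forward as they close: fully open they stand 13 mm farther back than shut.
Start: joints at [1.159, 0.332, -0.065, 1.46, 0.022, 1.35, -0.088], TCP at [236.943, -578.361, 303.938] pointing down, gripper open.
Joint ranges: [-2.6, 2.6], [-0.5, 2.12], [-1.47, 1.34], [0.16, 2.42], [-1.27, 4.41], [0.06, 2.06], [-2.6, 2.6]. Speed limits (rad/s): [2.22, 2.22, 2.79, 2.79, 3.14, 3.14, 3.14].

## Interface

Orientations are given as [roll, pitch, yaw] about the fixed x, y, z axes, in that order (R = Rz(yaw) Ry(pitch) Rx(roll)).
In Python, from plant import robot, optics gives the robot as it stands.
- The arm moves only by the shell command python3 -m inch 'ROWS' [FORCE]. ROWS is JSON, a list of rows, each a list of 3 entries, a list of its own where there are three numbers: the shift along the tool's x, y, z in units of 0.025 m (1.0 is 0.025 m), then the turn, a rotation vector about the tool's x, y, z in units of 6 degrees (1.0 is 6 degrees), then the opening, from -1 (shut) to 1 (fully open). A call has 1 to 20 rows; each row shifts and turns the commanded pose from where the row before left it, along the tool's axes as they then stand; what a row does not reach is not made up. A row lasts 1/12 s, in which the tool goes at most 41.7 mm and 7.16 degrees, less where a joint would pass 70% of its speed; a pose out of reach is approached as far as the arm can. A call with a number of a shift or a turn outside -1 to 1 is refused whole. A call with a gripper value outside its range is refused whole. The fingers move at their own pace and stop on an object; FORCE is the grip in N (left out, the last holds). Time passes only in rows, so rows that do not move let the fingers close. It gives the time, the measured TCP pose, the force, the opening and the grip force at its end, in the units of the state.
- robot.state(): the state, without advancing time (a new reading comes with each control period).
- optics.grab_frame(name): name is "side" or "top" or "wrist"; returns a dict with "img" (400x640x3 uint8, blue, green, red), "intrinsics" (3x3 intrinsics, pixels), "k1" (the pictures are not rectified: a ray, as slopes to the right and down, at radius r is drawn at 1 + k1 r^2 times it, then the intrinsics apply), "rvec" (rotation vector, rad) and "tvec" (3), from world to camera coordinates, as OpenCV has them. Camera axes: x right, y down, z forward; pixel columns grow to the right and rows downward; lengths in mm; the calibration is good to about 2 mm. A picture is of the moment at which its call begins. There is no depth.
- robot.finish_job(): hands the job in; it is judged then, once.
The state is a dict: "time": time; "joint_pos": joint angles; "dq": joint speeds; "joint_efforts": joint torques, N m; "eef_pos": TCP position; "tcp_rot": TCP orientation; "wrist_force": force on the tool from outside, world axes, zero at the start; "ft_torque": the same for the moment, N m; "gripper_width": finger opening in mm; "gripper_force": force on a finger pad.
Only numpy, scipy, OpenCV 4.12 (cv2) and the standard library are available. Lean on these libraries where they do the work, as an engineer would, in place of code of your own. Each camera call takes 0.05 s, during which the arm holds its last target. There are 200 camera calls.

## Working session

There is one attempt and no reset: what is moved stays moved. The work goes in short steps, Python scripts to look and compute and a shell command to move; the robot and the scene stay as the last step left them, time stands still between calls to the robot, and variables do not carry over. Pictures are saved under pics/ and viewed, at most 14 in all, crops included, and the job is handed in when it is done.

```bash
ls; mkdir -p pics; python3 - <<'E'
from plant import robot, optics
import cv2
print(robot.tcp_to_tips); s=robot.state(); print(s)
for n in("side","top","wrist"):
    f=optics.grab_frame(n); cv2.imwrite(f"pics/{n}0.png",f["img"]); print(n,f["intrinsics"],f["k1"],f["rvec"],f["tvec"])
E
```

```text
pics
72.6
{'time': 0.0, 'joint_pos': array([ 1.15936455,  0.33292552, -0.0646874 ,  1.46094733,  0.02159424,
        1.34985653, -0.08850993]), 'dq': array([ 0.00110215, -0.0010417 , -0.00109684, -0.00218948, -0.00013065,
        0.00157775, -0.00190808]), 'joint_efforts': array([ 7.08044845e-04, -6.25436068e+01,  4.93013661e-02, -3.91613567e+01,
        1.62212388e-02,  9.89736349e-03, -1.48094239e-05]), 'eef_pos': array([ 236.83842212, -578.10621073,  303.07942999]), 'tcp_rot': array([-3.14015244e+00,  6.26850117e-05,  3.88829829e-01]), 'wrist_force': array([0.51092248, 0.80099431, 0.6959827 ]), 'ft_torque': array([-0.01252781,  0.07343066, -0.01604959]), 'gripper_force': 0.0, 'gripper_width': 85.15022543327764}
side [[386.583989     0.         320.04019387]
 [  0.         386.583989   201.78338908]
 [  0.           0.           1.        ]] -0.0254461763757664 [ 1.95135662 -0.04317452  0.05082848] [-575.85537404   35.74805868 1094.16356795]
top [[404.93007724   0.         324.0568993 ]
 [  0.         404.93007724 195.9875471 ]
 [  0.           0.           1.        ]] 0.012535879577292307 [ 2.18207978 -2.22021032  0.03097128] [  22.40719202  557.12251162 1265.35753165]
wrist [[289.6125656    0.         320.68902561]
 [  0.         289.6125656  200.77616411]
 [  0.           0.           1.        ]] -0.035552160206580787 [-2.36933427  1.58928733  0.26868154] [-623.2709321   -42.27387363  380.77015655]
```

View pics/top0.png

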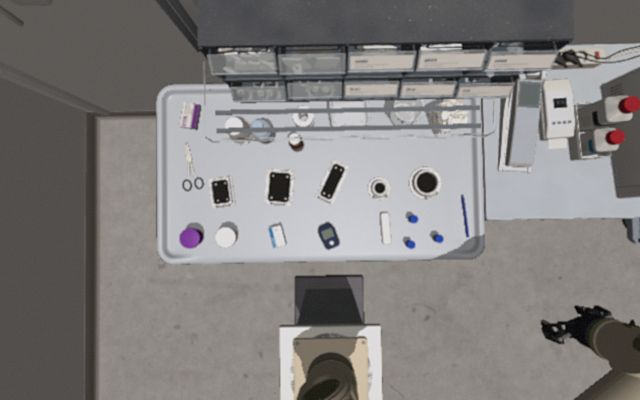

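View pics/side0.png

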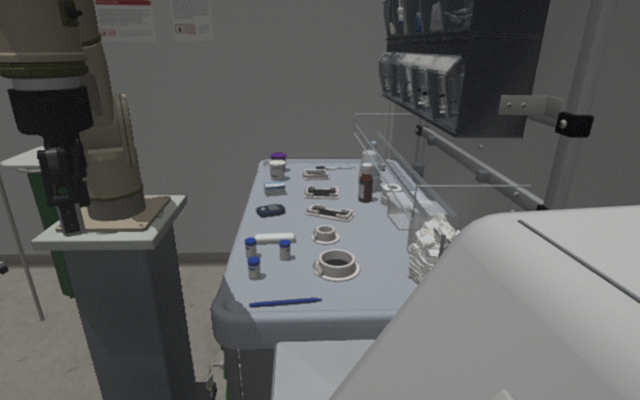

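Top view: holders in a row: wipes tray (221,191), meter cradle (279,187), case tray (333,181), strip well (379,187), cup well (426,182). Items: white cup (226,236), wipes (277,235), meter (329,236), case (385,227), and three tubes, of which the rightmost is (438,238). The pen is at (464,215) and the bottle at (295,142). The side view shows the same items on the trolley, with a clear shelf behind them.

```bash
cat > h.py <<'E'
from plant import robot, optics
import cv2, numpy as np
from scipy.spatial.transform import Rotation as Rn
def grab(n,save=None):
    f=optics.grab_frame(n)
    if save: cv2.imwrite(f"pics/{save}.png",f["img"])
    return f
def cam(f):
    R=cv2.Rodrigues(np.array(f["rvec"],float))[0]; t=np.array(f["tvec"],float).ravel()
    return R,t,-R.T@t
def ray(f,px):
    R,t,C=cam(f); u=cv2.undistortPoints(np.array(px,float).reshape(-1,1,2),np.array(f["intrinsics"],float),np.array([f["k1"],0,0,0.])).reshape(-1,2)
    return C,np.c_[u,np.ones(len(u))]@R
def plane(f,px,z):
    C,d=ray(f,px); return C+d*((z-C[2])/d[:,2])[:,None]
def tri(fs,pxs):
    A=np.zeros((3,3));b=np.zeros(3);L=[]
    for f,p in zip(fs,pxs):
        C,d=ray(f,[p]);d=d[0]/np.linalg.norm(d);P=np.eye(3)-np.outer(d,d);A+=P;b+=P@C;L.append((C,P))
    X=np.linalg.solve(A,b); return X,[round(float(np.linalg.norm(P@(X-C))),1) for C,P in L]
def proj(f,X):
    return cv2.projectPoints(np.array(X,float).reshape(-1,1,3),np.array(f["rvec"],float),np.array(f["tvec"],float),np.array(f["intrinsics"],float),np.array([f["k1"],0,0,0.]))[0].reshape(-1,2)
def tool():
    s=robot.state(); return np.array(s["eef_pos"]),Rn.from_euler("xyz",s["tcp_rot"])
def go(X,yaw=None):
    "shift in tool axes (units) at present attitude, and turn units so tool y lies at world angle yaw (mod pi)"
    p,R=tool(); d=R.inv().apply(np.array(X)-p)/25
    out="shift units %s"%d.round(2)
    if yaw is not None:
        y=R.apply([0,1,0]); a=np.arctan2(y[1],y[0]); e=(yaw-a+np.pi/2)%np.pi-np.pi/2
        out+=" turn tool z units %.2f (world %.1f deg)"%(-np.degrees(e)/6,np.degrees(e))
    print(out,"rot",R.as_euler("xyz").round(3),"pos",p.round(1))
E
python3 - <<'E'
from h import *
f={n:grab(n) for n in("top","wrist","side")}
for n in f: print(n,cam(f[n])[2].round(0),cam(f[n])[0][2].round(2))
p,R=tool(); Rc,_,C=cam(f["wrist"]); print("cam in tool",R.inv().apply(C-p).round(1)); print((Rc@R.as_matrix()).round(2))
names="wtray mcr ctray swell cwell cup wipes meter case t1 t2 t3 pen bottle".split()
px=[(221,191),(279,187),(333,181),(379,187),(426,182),(226,236),(277,235),(329,236),(385,227),(413,218),(410,244),(438,238),(464,215),(295,142)]
for n,q in zip(names,plane(f["top"],px,20)): print(n,q.round(0)[:2])
E
```

```text
top [ 514.    5. 1284.] [ 0.03  0.01 -1.  ]
wrist [ 315. -545.  373.] [-0.3  -0.12 -0.94]
side [  514. -1032.   448.] [ 0.06  0.93 -0.37]
cam in tool [ 84.8  -1.3 -69.6]
[[ 0.    1.    0.  ]
 [-0.94  0.   -0.33]
 [-0.33 -0.    0.94]]
wtray [578. 335.]
mcr [588. 153.]
ctray [603. -16.]
swell [ 582. -159.]
cwell [ 595. -306.]
cup [438. 320.]
wipes [438. 161.]
meter [432.  -1.]
case [ 457. -175.]
t1 [ 484. -263.]
t2 [ 403. -251.]
t3 [ 420. -339.]
pen [ 490. -421.]
bottle [728. 101.]
```

```bash
python3 -m inch '[[[0,0,0],[0,0,0.93],1],[[0,0,0],[0,0,0.93],1],[[0,0,0],[0,0,0.93],1],[[0,0,0],[0,0,0.93],1]]' 30
python3 -m inch '[[[0.5,-0.8,0],[0,0,0],1],[[0.5,-0.9,0],[0,0,0],1],[[0.6,-0.9,0],[0,0,0],1],[[0.6,-0.9,0],[0,0,0],1],[[0.6,-0.9,0],[0,0,0],1],[[0.6,-0.9,0],[0,0,0],1],[[0.6,-0.9,0],[0,0,0],1],[[0.6,-0.9,0],[0,0,0],1],[[0.6,-0.9,0],[0,0,0],1],[[0.6,-0.9,0],[0,0,0],1],[[0.6,-0.9,0],[0,0,0],1],[[0.6,-0.9,0],[0,0,0],1],[[0.6,-0.9,0],[0,0,0],1],[[0.6,-0.9,0],[0,0,0],1],[[0.6,-0.9,0],[0,0,0],1],[[0.6,-0.9,0],[0,0,0],1],[[0.6,-0.9,0],[0,0,0],1],[[0.6,-0.9,0],[0,0,0],1],[[0.3,-0.5,0],[0,0,0],1],[[0,0,0],[0,0,0],1]]'
python3 - <<'E'
from h import *
import pickle
f=grab("wrist","w1"); pickle.dump(f,open("w1.pkl","wb")); print(robot.state()["time"])
E
```

```text
time: 0.63
eef_pos: [236.9, -578.3, 303.8]
tcp_rot: [-3.141, 0.0, -0.006]
wrist_force: [-0.1, 0.3, 0.2]
gripper_width: 85.0
gripper_force: 0.0
time: 2.3
eef_pos: [511.3, -159.7, 304.0]
tcp_rot: [-3.14, -0.001, 0.005]
wrist_force: [0.1, 0.6, 0.8]
gripper_width: 85.4
gripper_force: 0.0
2.35
```

View pics/w1.png

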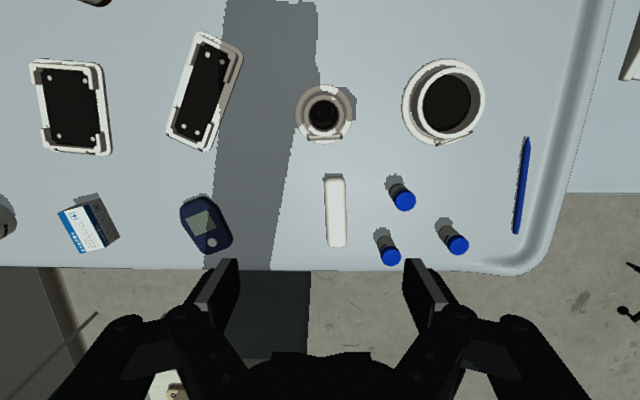

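Wrist view: case tray at (204,93), cradle (70,107), strip well (323,113), cup well (445,102). Case at (336,210), meter (206,223), carton (88,222). Target tube cap at (457,243).

```bash
python3 -m inch '[[[0,-0.9,0],[0,0,0],1],[[0,-1,0],[0,0,0],1],[[0,-1,0],[0,0,0],1],[[0,-1,0],[0,0,0],1],[[0,-1,0],[0,0,0],1],[[0,-1,0],[0,0,0],1],[[0,-1,0],[0,0,0],1],[[0,-1,0],[0,0,0],1],[[0,-1,0],[0,0,0],1],[[0,-1,0],[0,0,0],1],[[0,-1,0],[0,0,0],1],[[0,-1,0],[0,0,0],1],[[0,-0.6,0],[0,0,0],1],[[0,0,0],[0,0,0],1],[[0,0,0],[0,0,0],1]]'
python3 - <<'E'
from h import *
import pickle
f=grab("wrist","w2"); pickle.dump(f,open("w2.pkl","wb"))
E
```

```text
time: 3.6
eef_pos: [510.1, 148.3, 303.8]
tcp_rot: [3.141, 0.0, -0.001]
wrist_force: [-0.0, -0.2, 0.7]
gripper_width: 85.3
gripper_force: 0.0
```

View pics/w2.png

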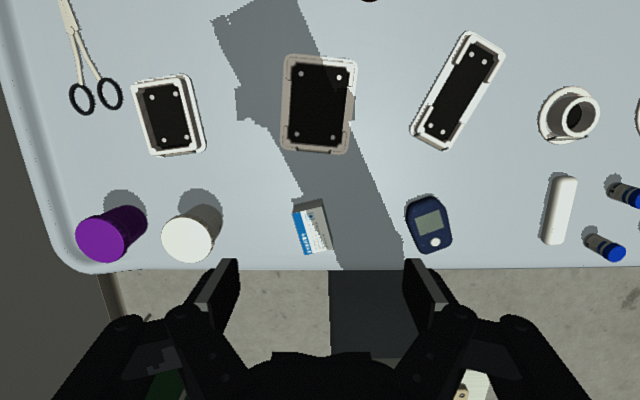

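w2 shows the wipes tray (169,115), cradle (318,104), case tray (457,91), strip well (570,114), carton (311,227), meter (429,224), case (558,210), white cup lid (188,239) and the purple cup (104,240) to leave alone.

```bash
cat > seg.py <<'E'
from h import *
def comps(m,amin,amax,ymax=268):
    m=m.copy().astype(np.uint8); m[ymax:]=0
    n,l,st,c=cv2.connectedComponentsWithStats(m,connectivity=4)
    return [(c[i],st[i],(l==i).astype(np.uint8)) for i in range(1,n) if amin<st[i,4]<amax]
def holders(img):
    "dark floors with dots: center of dots, or blob centroid"
    g=cv2.cvtColor(img,cv2.COLOR_BGR2GRAY); out=[]
    for c,s,m in comps((g<45),250,6000):
        cnt,h=cv2.findContours(m,cv2.RETR_CCOMP,cv2.CHAIN_APPROX_NONE)
        big=max((k for k,hh in zip(cnt,h[0]) if hh[3]<0),key=cv2.contourArea)
        dots=[k.reshape(-1,2).mean(0) for k,hh in zip(cnt,h[0]) if hh[3]>=0 and len(k)>3]
        out.append((c,s,big,np.array(dots)))
    return out
E
python3 - <<'E'
from seg import *
import pickle
for n in("w1","w2"):
    f=pickle.load(open(n+".pkl","rb")); print(n)
    for c,s,b,d in holders(f["img"]): print(" dark",c.round(1),s,len(d),d.round(1).tolist())
    for nm,X in(("case",(330,210)) ,("x",(336,190))): pass
    hsv=cv2.cvtColor(f["img"],cv2.COLOR_BGR2HSV)
    w=(hsv[...,1]<25)&(hsv[...,2]>150)
    for c,s,m in comps(w,150,6000): print(" white",c.round(1),s)
    bl=(hsv[...,0]>100)&(hsv[...,0]<130)&(hsv[...,1]>110)
    for c,s,m in comps(bl,60,6000): print(" blue",c.round(1),s,hsv[m>0].mean(0).round())
    print(hsv[100,250],hsv[150,400])
E
```

```text
w1
 dark [202.   92.3] [ 174   43   56   99 2877] 4 [[196.9, 132.2], [183.3, 125.8], [221.5, 61.5], [207.2, 54.2]]
 dark [ 70.3 107.5] [  40   69   61   79 3491] 2 [[58.6, 135.5], [49.0, 77.5]]
 dark [446.3 102.9] [ 423   75   48   57 2072] 0 []
 dark [323.3 114.7] [309 100  29  30 674] 0 []
 dark [519.5 186.1] [513 138  15  95 355] 0 []
 dark [207.5 224.7] [ 180  197   53   58 1428] 8 [[200.5, 245.5], [201.0, 240.0], [211.9, 242.0], [201.0, 238.0], [198.0, 238.0], [182.0, 211.0], [200.4, 222.7], [190.0, 208.5]]
 white [322.  132.9] [308 125  32  14 196]
 blue [521.4 185.4] [513 137  18  97 657] [113. 203.  98.]
 blue [404.2 199.8] [393 189  23  22 374] [112. 225. 143.]
 blue [206.8 224.7] [ 180  197   52   57 1280] [111. 137.  42.]
 blue [ 90.9 215.7] [ 84 204  15  27 129] [103. 214.  46.]
 blue [ 70.1 230.5] [ 58 211  28  42 255] [102. 196. 156.]
 blue [457.4 244.6] [446 235  23  20 335] [112. 225. 131.]
 blue [390.2 255.6] [380 246  21  20 319] [112. 226. 136.]
[ 94  19 107] [ 92  17 192]
w2
 dark [458.3  91.7] [ 424   44   70   97 2777] 4 [[442.5, 131.5], [430.3, 125.1], [483.9, 
[... 455 characters left out ...]
238.0], [418.0, 238.0], [448.0, 237.0], [435.0, 241.5], [425.3, 238.3], [422.0, 238.0], [417.0, 237.0], [447.0, 236.0], [448.0, 235.0], [443.8, 234.8], [433.0, 234.0], [438.2, 233.2], [415.5, 233.5], [414.5, 231.0], [413.5, 227.0], [412.0, 225.0], [425.0, 210.0], [425.6, 218.0], [429.2, 203.9]]
 dark [125.9 222.4] [  88  205   59   52 1133] 0 []
 white [109.6  93.5] [102  82  16  24 252]
 white [81.5 98.8] [ 75  88  14  23 232]
 blue [634.6 198.6] [628 189  12  20 175] [112. 227.  81.]
 blue [427.7 224.3] [ 406  197   46   57 1237] [111. 136.  60.]
 blue [300.7 230.9] [292 212  20  43 289] [102. 201. 170.]
 blue [613.7 252.1] [602 243  24  19 333] [112. 225. 120.]
[ 94  16 115] [ 96  18 204]
```

```bash
python3 - <<'E'
from seg import *
import pickle
F=[pickle.load(open(n+".pkl","rb")) for n in("w1","w2")]
def t(nm,a,b): X,r=tri(F,[a,b]); print(nm,X.round(1),r); return X
A=[[196.9,132.2],[183.3,125.8],[221.5,61.5],[207.2,54.2]];B=[[442.5,131.5],[430.3,125.1],[483.9,61.2],[471.2,54.0]]
P=np.array([t("casetray",a,b) for a,b in zip(A,B)]); print(P.mean(0).round(1),np.degrees(np.arctan2(*(P[2]+P[3]-P[0]-P[1])[1::-1])))
t("cradle",[58.6,135.5],[296.5,133.6]);t("cradle",[49,77.5],[300.7,73.3])
Q=plane(F[1],[[332.4,137.0],[296.5,133.6],[338.7,77.2],[300.7,73.3]],6);print("cradle plane6",Q.round(1).tolist(),Q.mean(0).round(1),np.degrees(np.arctan2(*(Q[2]+Q[3]-Q[0]-Q[1])[1::-1])))
Q=plane(F[1],[[163.7,139.8],[151.3,96.7]],6);print("wtray dots plane6",Q.round(1).tolist())
t("meter",[206.8,224.7],[427.7,224.3])
t("tubecap2",[390.2,255.6],[613.7,252.1])
t("wipes blue",[70.1,230.5],[300.7,230.9])
for i,f in enumerate(F):
    hsv=cv2.cvtColor(f["img"],cv2.COLOR_BGR2HSV)
    bl=(hsv[...,0]>100)&(hsv[...,0]<130)&(hsv[...,1]>80)
    for c,s,m in comps(bl,1200,3000):
        m=cv2.morphologyEx(m,cv2.MORPH_CLOSE,np.ones((9,9)))
        ct=max(cv2.findContours(m,0,1)[0],key=cv2.contourArea).reshape(-1,2)
        q=plane(f,ct,12)[:,:2].astype(np.float32); r=cv2.minAreaRect(q); print("meter",r)
E
```

```text
casetray [558.6  -3.    6.3] [0.0, 0.0]
casetray [566.4  13.3   6.1] [0.1, 0.1]
casetray [639.8 -42.    6.2] [0.2, 0.2]
casetray [647.6 -25.9   5.7] [0.0, 0.0]
[603.1 -14.4   6.1] -25.709838450520603
cradle [555.7 179.4   6.1] [0.0, 0.0]
cradle [625.3 172.6   6.2] [0.1, 0.1]
cradle plane6 [[551.4, 134.6, 6.0], [555.6, 179.4, 6.0], [621.0, 128.0, 6.0], [625.3, 172.7, 6.0]] [588.3 153.7   6. ] -5.465887035093407
wtray dots plane6 [[548.9, 348.0, 6.0], [600.8, 354.7, 6.0]]
meter [4.321e+02 3.000e-01 5.300e+00] [0.0, 0.0]
tubecap2 [ 404.2 -250.    39. ] [0.0, 0.0]
wipes blue [434.6 175.2  32.8] [0.5, 0.5]
meter ((433.2986755371094, -0.8371810913085938), (79.10420989990234, 57.198402404785156), 22.735536575317383)
meter ((433.38275146484375, 1.4151687622070312), (81.9677963256836, 53.33327102661133), 22.310794830322266)
```

```bash
python3 -m inch '[[[-0.44,0.85,0.6],[0,0,0],0.6],[[-0.44,0.85,0.7],[0,0,0],0.6],[[-0.44,0.85,0.7],[0,0,0],0.6],[[-0.44,0.85,0.7],[0,0,0],0.6],[[-0.44,0.85,0.7],[0,0,0],0.6],[[-0.44,0.85,0.7],[0,0,0],0.6],[[-0.44,0.82,0.7],[0,0,0],0.6],[[0,0,0],[0,0,-0.94],0.3],[[0,0,0],[0,0,-0.94],0.3],[[0,0,0],[0,0,-0.94],0.3],[[0,0,0],[0,0,-0.93],0.3],[[0,0,0],[0,0,0],0.3],[[0,0,0],[0,0,0],0.3]]'
python3 - <<'E'
from h import *
import pickle
f=grab("wrist","w3"); pickle.dump(f,open("w3.pkl","wb"))
print(robot.tcp_to_tips,robot.state()["gripper_width"],robot.state()["joint_pos"].round(2))
go([433.3,0.3,100],np.radians(112.5))
E
```

```text
time: 4.73
eef_pos: [432.8, -0.4, 184.0]
tcp_rot: [3.141, 0.0, 0.387]
wrist_force: [0.7, 0.3, -0.0]
gripper_width: 55.5
gripper_force: 0.0
72.6 55.57167017483708 [ 0.42  0.05 -0.53  2.06  0.03  1.03 -1.31]
shift units [ 0.02 -0.01  3.36] turn tool z units -0.06 (world 0.3 deg) rot [3.141 0.    0.387] pos [432.8  -0.  184. ]
```

View pics/w3.png

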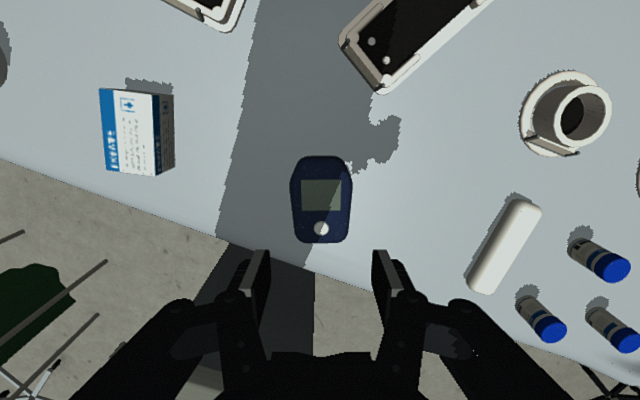

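The meter is centred at (321,200) with its sides parallel to the fingers. Next I'll measure fingertip depth from the known opening.

```bash
python3 - <<'E'
import cv2
i=cv2.imread("pics/w3.png")[235:335,225:425]; cv2.imwrite("pics/c3.png",cv2.convertScaleAbs(cv2.resize(i,None,fx=4,fy=4,interpolation=cv2.INTER_NEAREST),alpha=1.5))
E
```

```text
(no output)
```

View pics/c3.png

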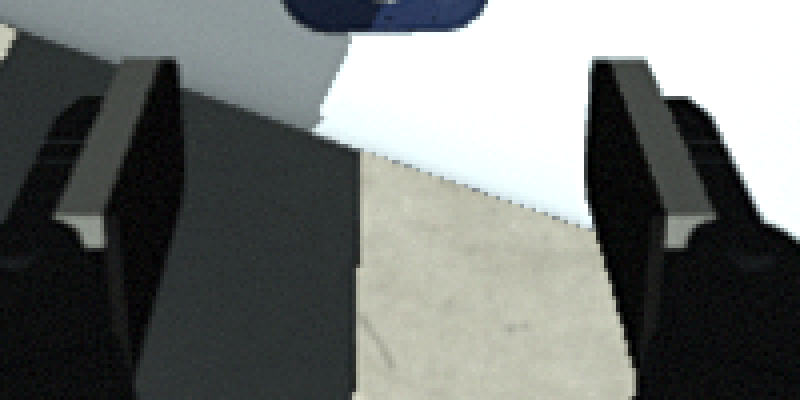

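```bash
python3 -m inch '[[[0,0,0],[0,0,-0.06],0.65],[[0.02,-0.02,0],[0,0,0],0.65],[[0,0,0],[0,0,0],0.65],[[0,0,0.8],[0,0,0],0.65],[[0,0,0.8],[0,0,0],0.65],[[0,0,0.8],[0,0,0],0.65],[[0,0,0.8],[0,0,0],0.65],[[0,0,0.6],[0,0,0],0.65],[[0,0,0.4],[0,0,0],0.65],[[0,0,0.24],[0,0,0],0.65],[[0,0,0],[0,0,0],0.65],[[0,0,0],[0,0,0],0.65]]' 30
python3 -m inch '[[[0,0,0],[0,0,0],0.1],[[0,0,0],[0,0,0],0.1],[[0,0,0],[0,0,0],0.1],[[0,0,0],[0,0,0],0.1],[[0,0,0],[0,0,0],0.1],[[0,0,0],[0,0,0],0.1]]' 30
```

```text
time: 5.78
eef_pos: [433.4, 1.7, 73.3]
tcp_rot: [3.141, -0.0, 0.398]
wrist_force: [-0.4, -0.5, 0.2]
gripper_width: 70.2
gripper_force: 0.0
time: 6.28
eef_pos: [433.8, 1.6, 74.2]
tcp_rot: [3.14, -0.001, 0.398]
wrist_force: [-3.2, 1.0, 9.2]
gripper_width: 52.3
gripper_force: 29.8
```

```bash
python3 -m inch '[[[0,0,0],[0,0,0],0.5],[[0,0,0],[0,0,0],0.5],[[0,0,-0.16],[0,0,0],0.5],[[0,0,0],[0,0,0],0.5],[[0,0,0],[0,0,0],0.5]]' 30
python3 -m inch '[[[0,0,0],[0,0,0],0.1],[[0,0,0],[0,0,0],0.1],[[0,0,0],[0,0,0],0.1],[[0,0,0],[0,0,0],0.1],[[0,0,0],[0,0,0],0.1],[[0,0,0],[0,0,0],0.1]]' 30
```

```text
time: 6.7
eef_pos: [433.4, 1.6, 77.3]
tcp_rot: [3.141, -0.001, 0.398]
wrist_force: [1.0, -0.2, 0.1]
gripper_width: 64.2
gripper_force: 0.0
time: 7.2
eef_pos: [433.4, 1.5, 77.4]
tcp_rot: [3.141, -0.0, 0.398]
wrist_force: [-3.3, -0.6, 10.6]
gripper_width: 51.4
gripper_force: 29.9
```

```bash
python3 -m inch '[[[0,0,0],[0,0,0],0.5],[[0,0,0],[0,0,0],0.5],[[0,0,0],[0,0,0],0.5],[[0,0,0.15],[0,0,0],0.5],[[0,0,0],[0,0,0],0.5]]' 30
python3 -m inch '[[[0,0,0],[0,0,0],0.1],[[0,0,0],[0,0,0],0.1],[[0,0,0],[0,0,0],0.1],[[0,0,0],[0,0,0],0.1],[[0,0,0],[0,0,0],0.1],[[0,0,-0.1],[0,0,0],0.1],[[0,0,-0.2],[0,0,0],0.1],[[0,0,-0.5],[0,0,0],0.1],[[0,0,-0.5],[0,0,0],0.1],[[0,0,0],[0,0,0],0.1],[[0,0,0],[0,0,0],0.1]]' 30
python3 - <<'E'
from h import *
f=grab("wrist","w4");grab("side","s4")
i=f["img"]; s=cv2.imread("pics/s4.png")[150:300,200:360]
cv2.imwrite("pics/m4.png",np.vstack([i[120:360,120:520],cv2.resize(s,(400,375))[:350]]))
E
```

```text
time: 7.62
eef_pos: [432.8, 1.6, 72.5]
tcp_rot: [-3.141, 0.001, 0.398]
wrist_force: [1.0, -0.1, -0.3]
gripper_width: 64.1
gripper_force: 0.0
time: 8.53
eef_pos: [433.6, 1.5, 106.1]
tcp_rot: [3.141, -0.001, 0.398]
wrist_force: [-0.6, -0.8, -1.0]
gripper_width: 52.4
gripper_force: 31.4
```

View pics/m4.png

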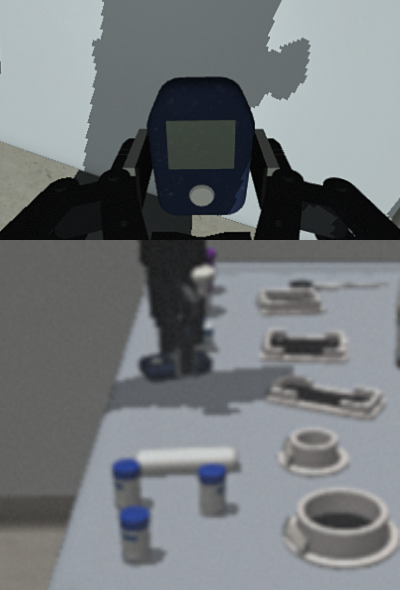

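The meter is held level, screen up, between the fingers at (200,150) in the crop.

```bash
python3 -m inch '[[[0,0,-0.4],[0,0,0.93],0.1],[[0,0,-0.4],[0,0,0.93],0.1],[[0,0,-0.4],[0,0,0.93],0.1],[[0,0,-0.4],[0,0,0.94],0.1],[[0,0,0],[0,0,0.94],0.1],[[0,0,0],[0,0,0],0.1],[[0,0,0],[0,0,0],0.1]]'
python3 - <<'E'
from h import *
go([588.3,153.7,110],np.radians(84.5))
E
```

```text
time: 9.22
eef_pos: [432.8, 1.7, 145.0]
tcp_rot: [3.141, 0.001, -0.088]
wrist_force: [-0.2, 0.0, -0.5]
gripper_width: 52.0
gripper_force: 31.4
shift units [ 5.67 -6.6   1.39] turn tool z units 0.08 (world -0.5 deg) rot [ 3.141e+00  1.000e-03 -8.800e-02] pos [432.8   1.7 145. ]
```

```bash
python3 -m inch '[[[0.4,-0.45,0],[0,0,0.08],0.1],[[0.8,-0.9,0],[0,0,0],0.1],[[0.8,-0.95,0],[0,0,0],0.1],[[0.8,-0.95,0],[0,0,0],0.1],[[0.8,-0.95,0],[0,0,0],0.1],[[0.8,-0.95,0],[0,0,0],0.1],[[0.8,-0.9,0],[0,0,0],0.1],[[0.4,-0.5,0],[0,0,0],0.1],[[0,0,0],[0,0,0],0.1],[[0,0,0],[0,0,0],0.1]]'
python3 - <<'E'
from h import *
go([588.3,153.7,80],np.radians(84.5))
f=grab("wrist","w5");h=cv2.imwrite("pics/m5.png",f["img"][100:400,100:540])
E
```

```text
time: 10.05
eef_pos: [588.2, 151.5, 144.3]
tcp_rot: [-3.142, 0.002, -0.095]
wrist_force: [0.0, -0.6, -0.2]
gripper_width: 52.5
gripper_force: 31.4
shift units [ 0.   -0.09  2.57] turn tool z units 0.01 (world -0.0 deg) rot [-3.142e+00  2.000e-03 -9.500e-02] pos [588.2 151.5 144.3]
```

View pics/m5.png

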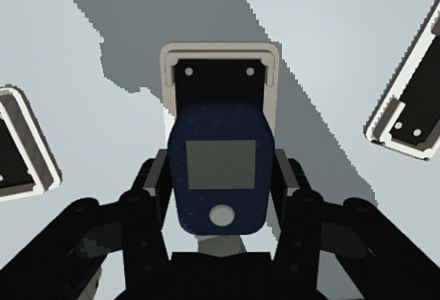

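Meter above the cradle, axes parallel. Now lowering it.

```bash
python3 -m inch '[[[0,-0.09,0.6],[0,0,0],0.1],[[0,0,0.7],[0,0,0],0.1],[[0,0,0.6],[0,0,0],0.1],[[0,0,0.4],[0,0,0],0.1],[[0,0,0.18],[0,0,0],0.1],[[0,0,0],[0,0,0],0.1],[[0,0,0],[0,0,0],0.1]]'
python3 -m inch '[[[0,0,0.06],[0,0,0],0.1],[[0,0,0],[0,0,0],0.1],[[0,0,0],[0,0,0],0.1]]'
```

```text
time: 10.68
eef_pos: [588.9, 152.8, 84.1]
tcp_rot: [3.142, -0.0, -0.099]
wrist_force: [-0.0, -0.1, 0.0]
gripper_width: 52.3
gripper_force: 31.4
time: 10.93
eef_pos: [589.1, 153.1, 82.7]
tcp_rot: [-3.141, -0.001, -0.099]
wrist_force: [-0.1, -0.6, -0.7]
gripper_width: 51.9
gripper_force: 31.4
```

```bash
for i in 1 2; do python3 -m inch '[[[0,0,0.06],[0,0,0],0.1],[[0,0,0],[0,0,0],0.1],[[0,0,0],[0,0,0],0.1]]' | grep -E "pos|wrist"; done
```

```text
eef_pos: [588.8, 153.0, 80.7]
wrist_force: [0.4, -0.9, -1.0]
eef_pos: [589.0, 153.1, 79.4]
wrist_force: [-0.5, 0.3, 2.6]
```

```bash
python3 -m inch '[[[0,0,0.04],[0,0,0],0.1],[[0,0,0],[0,0,0],0.1],[[0,0,0],[0,0,0],0.1]]' | grep -E "pos|wrist"
```

```text
eef_pos: [589.0, 153.2, 79.3]
wrist_force: [-4.8, -1.8, 13.2]
```

```bash
python3 -m inch '[[[0,0,0],[0,0,0],0.35],[[0,0,0],[0,0,0],0.45],[[0,0,0],[0,0,0],0.5],[[0,0,0],[0,0,0],0.5],[[0,0,-0.3],[0,0,0],0.5],[[0,0,-0.6],[0,0,0],0.5],[[0,0,-0.8],[0,0,0],0.5],[[0,0,-0.9],[0,0,0],0.5],[[0,0,-0.9],[0,0,0],0.5],[[-0.5,0,-0.8],[0,0,0],0.5],[[-0.7,0,-0.7],[0,0,0],0.5],[[-0.8,0,0],[0,0,0],0.5],[[-0.8,0,0],[0,0,0],0.5],[[-0.8,0,0],[0,0,0],0.5],[[-0.6,0,0],[0,0,0],0.5],[[-0.4,0,0],[0,0,0],0.5],[[0,0,0],[0,0,0],0.5],[[0,0,0],[0,0,0],0.5]]'
python3 - <<'E'
from h import *
import pickle
f=grab("wrist","w6"); pickle.dump(f,open("w6.pkl","wb"))
E
```

```text
time: 13.18
eef_pos: [474.8, 164.4, 203.7]
tcp_rot: [3.141, -0.001, -0.099]
wrist_force: [-0.1, 0.1, -0.0]
gripper_width: 64.0
gripper_force: 0.0
```

View pics/w6.png

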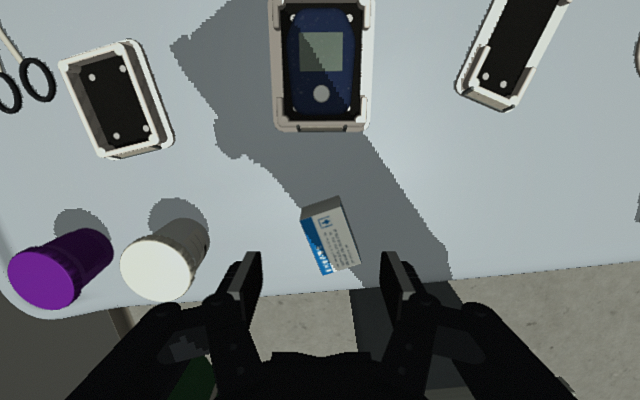

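The meter is seated in its cradle at (321,70). Wipes tray at (113,103) with four dots showing. Carton top around (330,240).

```bash
python3 - <<'E'
from seg import *
import pickle
f=pickle.load(open("w6.pkl","rb")); hsv=cv2.cvtColor(f["img"],cv2.COLOR_BGR2HSV)
for v in(205,215,230,245,260,270): print(v,[tuple(int(k) for k in hsv[v,u]) for u in range(292,372,5)])
for c,s,b,d in holders(f["img"]):
    if len(d)>1: print(c.round(),d.round(1).tolist(),plane(f,d,6).round(1).tolist())
E
```

```text
205 [(95, 17, 196), (93, 22, 106), (94, 19, 107), (80, 16, 94), (54, 20, 64), (53, 15, 68), (50, 11, 68), (54, 18, 72), (54, 17, 73), (48, 18, 71), (90, 21, 61), (87, 22, 106), (97, 22, 106), (94, 19, 106), (93, 21, 107), (97, 22, 105)]
215 [(95, 16, 194), (95, 16, 194), (53, 15, 70), (48, 17, 74), (54, 15, 84), (43, 16, 146), (41, 14, 150), (64, 15, 140), (43, 16, 147), (42, 17, 148), (38, 14, 149), (94, 17, 103), (97, 22, 103), (98, 19, 107), (94, 17, 105), (94, 17, 106)]
230 [(95, 16, 191), (97, 17, 192), (85, 14, 196), (102, 224, 91), (103, 219, 92), (75, 19, 136), (38, 14, 146), (44, 19, 147), (47, 13, 141), (41, 15, 140), (45, 18, 145), (42, 17, 147), (94, 20, 100), (97, 22, 105), (90, 20, 104), (94, 19, 105)]
245 [(93, 16, 187), (97, 18, 189), (99, 18, 193), (95, 15, 193), (102, 226, 165), (103, 218, 89), (103, 119, 107), (41, 14, 143), (42, 17, 146), (49, 15, 135), (48, 18, 138), (51, 14, 129), (38, 14, 145), (90, 20, 88), (94, 19, 105), (94, 19, 105)]
260 [(101, 19, 189), (93, 16, 186), (95, 18, 187), (93, 16, 187), (93, 16, 188), (102, 222, 156), (102, 169, 171), (102, 139, 183), (47, 16, 146), (48, 18, 139), (49, 15, 138), (60, 12, 130), (69, 15, 119), (39, 12, 143), (94, 17, 106), (93, 22, 105)]
270 [(95, 18, 185), (95, 18, 186), (93, 16, 186), (90, 18, 187), (94, 19, 187), (90, 15, 187), (102, 236, 159), (87, 11, 215), (101, 110, 188), (51, 11, 165), (93, 15, 184), (98, 16, 188), (98, 20, 101), (99, 25, 104), (90, 20, 104), (93, 22, 104)]
[514.  42.] [[503.2, 83.8], [485.2, 75.8]] [[558.6, -3.1, 6.0], [566.5, 13.4, 6.0]]
[114. 102.] [[116.0, 135.5], [91.5, 77.0]] [[549.0, 348.2, 6.0], [600.6, 354.5, 6.0]]
```

```bash
python3 - <<'E'
from seg import *
import pickle
F=[];P=[]
for n,x0,x1 in(("w2",280,345),("w6",290,372)):
    f=pickle.load(open(n+".pkl","rb")); hsv=cv2.cvtColor(f["img"],cv2.COLOR_BGR2HSV).astype(int); H,S,V=hsv[...,0],hsv[...,1],hsv[...,2]
    m=(((H<72)&(V>112))|((H>98)&(H<110)&(S>90))).astype(np.uint8); m[:,:x0]=0;m[:,x1:]=0;m[:185]=0;m[278:]=0
    m=cv2.morphologyEx(m,cv2.MORPH_CLOSE,np.ones((5,5)))
    ct=max(cv2.findContours(m,0,1)[0],key=cv2.contourArea).reshape(-1,2); 
    q=plane(f,ct,34)[:,:2].astype(np.float32); r=cv2.minAreaRect(q); print(n,cv2.contourArea(ct),r)
    F.append(f); P.append(proj(f,[*r[0],34])[0])
print(tri(F,P))
E
```

```text
w2 1227.0 ((435.4469909667969, 160.25372314453125), (61.8951530456543, 38.684993743896484), 14.223989486694336)
w6 2418.0 ((435.2146301269531, 160.08709716796875), (61.22562789916992, 38.87574005126953), 14.284501075744629)
(array([438.07453301, 160.04866095,  39.58265171]), [0.0, 0.0])
```

```bash
python3 -m inch '[[[0,0,0],[0,0,-0.83],0.4],[[0,0,0],[0,0,-0.83],0.4],[[0,0,0],[0,0,-0.83],0.4],[[0,0,0],[0,0,-0.83],0.4],[[0,0,0],[0,0,0],0.4]]'
python3 - <<'E'
from h import *
go([435.3,160.2,89],np.radians(104.25))
E
```

```text
time: 13.65
eef_pos: [475.3, 164.2, 203.1]
tcp_rot: [-3.141, -0.0, 0.252]
wrist_force: [0.3, -0.4, 0.3]
gripper_width: 60.1
gripper_force: 0.0
shift units [-1.59 -0.24  4.56] turn tool z units 0.03 (world -0.2 deg) rot [-3.141 -0.     0.252] pos [475.3 164.2 203.1]
```

```bash
python3 -m inch '[[[-0.5,-0.08,0.4],[0,0,0.03],0.4],[[-0.6,-0.08,0.6],[0,0,0],0.4],[[-0.49,-0.08,0.6],[0,0,0],0.4],[[0,0,0.8],[0,0,0],0.4],[[0,0,0.8],[0,0,0],0.4],[[0,0,0.7],[0,0,0],0.4],[[0,0,0.4],[0,0,0],0.4],[[0,0,0.26],[0,0,0],0.4],[[0,0,0],[0,0,0],0.4],[[0,0,0],[0,0,0],0.4]]' | grep -E "pos|force"
python3 -m inch '[[[0,0,0],[0,0,0],-0.2],[[0,0,0],[0,0,0],-0.2],[[0,0,0],[0,0,0],-0.2],[[0,0,0],[0,0,0],-0.2],[[0,0,0],[0,0,0],-0.2],[[0,0,0],[0,0,0],-0.2]]' 25
```

```text
eef_pos: [434.8, 160.8, 89.5]
wrist_force: [0.6, 0.6, 0.4]
gripper_force: 0.0
time: 14.98
eef_pos: [435.1, 160.8, 90.1]
tcp_rot: [3.141, -0.002, 0.245]
wrist_force: [-1.2, -0.9, 7.8]
gripper_width: 39.3
gripper_force: 25.9
```

```bash
python3 -m inch '[[[0,0,-0.2],[0,0,0],-0.2],[[0,0,-0.5],[0,0,0],-0.2],[[0,0,-0.8],[0,0,0],-0.2],[[0,0,-0.9],[0,0,0],-0.2],[[0,0,-0.8],[0,0,0.6],-0.2],[[0,0,0],[0,0,0.6],-0.2],[[0.5,-0.5,0],[0,0,0],-0.2],[[0.9,-0.9,0],[0,0,0],-0.2],[[0.9,-0.9,0],[0,0,0],-0.2],[[0.9,-0.9,0],[0,0,0],-0.2],[[0.9,-0.9,0],[0,0,0],-0.2],[[0.9,-0.9,0],[0,0,0],-0.2],[[0.9,-0.9,0],[0,0,0],-0.2],[[0.5,-0.4,0],[0,0,0],-0.2],[[0,0,0],[0,0,0],-0.2],[[0,0,0],[0,0,0],-0.2]]'
python3 - <<'E'
from h import *
import pickle
go([576.6,336.5,100],np.radians(96.96))
f=grab("wrist","w7");pickle.dump(f,open("w7.pkl","wb"))
E
```

```text
time: 16.32
eef_pos: [574.2, 336.6, 168.9]
tcp_rot: [-3.141, 0.001, 0.12]
wrist_force: [0.5, -0.3, -0.5]
gripper_width: 39.2
gripper_force: 25.4
shift units [0.1  0.01 2.75] turn tool z units -0.01 (world 0.1 deg) rot [-3.141e+00  1.000e-03  1.200e-01] pos [574.2 336.6 168.9]
```

View pics/w7.png

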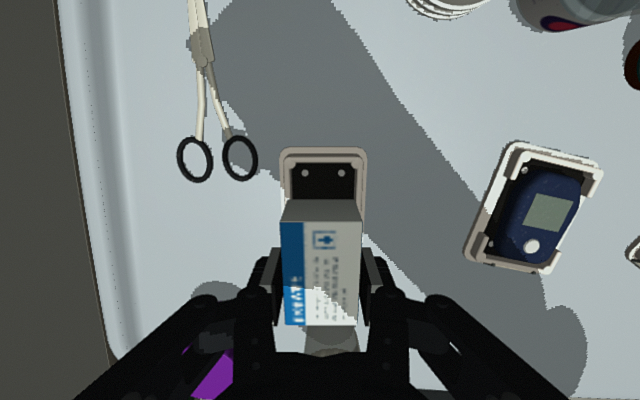

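The carton is held square over its tray, whose far dots show at (305,172) and (342,173). The cup and purple cup are clear.

```bash
python3 -m inch '[[[0.1,0.01,0.5],[0,0,0],-0.2],[[0,0,0.7],[0,0,0],-0.2],[[0,0,0.7],[0,0,0],-0.2],[[0,0,0.5],[0,0,0],-0.2],[[0,0,0.3],[0,0,0],-0.2],[[0,0,0.1],[0,0,0],-0.2],[[0,0,0],[0,0,0],-0.2],[[0,0,0],[0,0,0],-0.2]]' | grep -E "pos|wrist"
python3 -m inch '[[[0,0,0.06],[0,0,0],-0.2],[[0,0,0],[0,0,0],-0.2],[[0,0,0],[0,0,0],-0.2]]' | grep -E "pos|wrist"
python3 -c "
from h import *
print(plane(__import__('pickle').load(open('w7.pkl','rb')),[[323.5,172.5]],6))"
```

```text
eef_pos: [577.2, 336.3, 99.9]
wrist_force: [-0.3, 0.7, -0.1]
eef_pos: [577.1, 336.2, 98.1]
wrist_force: [0.2, -0.7, 0.3]
[[602.47185893 338.89561514   6.        ]]
```

```bash
for i in 1 2; do python3 -m inch '[[[0,0,0.05],[0,0,0],-0.2],[[0,0,0],[0,0,0],-0.2],[[0,0,0],[0,0,0],-0.2]]' | grep -E "pos|wrist"; done
```

```text
eef_pos: [576.9, 336.1, 96.3]
wrist_force: [0.6, -0.3, 0.3]
eef_pos: [577.0, 336.2, 96.2]
wrist_force: [-3.6, -2.3, 8.7]
```

```bash
python3 -m inch '[[[0,0,0],[0,0,0],-0.02],[[0,0,0],[0,0,0],0.1],[[0,0,0],[0,0,0],0.2],[[0,0,0],[0,0,0],0.3],[[0,0,0],[0,0,0],0.3],[[0,0,-0.3],[0,0,0],0.3],[[0,0,-0.6],[0,0,0],0.3],[[0,0,-0.9],[0,0,0],0.3],[[0,0,-0.9],[0,0,0],0.3],[[0,0,-0.9],[0,0,0],0.3],[[0,0,-0.9],[0,0,0],0.3],[[0,0,-0.5],[0,0,0],0.3]]' | grep -E "pos|width"
python3 -m inch '[[[-0.2,0.6,0],[0,0,0],0.3],[[-0.31,0.98,0],[0,0,0],0.3],[[-0.31,0.98,0],[0,0,0],0.3],[[-0.31,0.98,0],[0,0,0],0.3],[[-0.31,0.98,0],[0,0,0],0.3],[[-0.31,0.98,0],[0,0,0],0.3],[[-0.31,0.98,0],[0,0,0],0.3],[[-0.31,0.98,0],[0,0,0],0.3],[[-0.31,0.98,0],[0,0,0],0.3],[[-0.31,0.98,0],[0,0,0],0.3],[[-0.31,0.98,0],[0,0,0],0.3],[[-0.31,0.98,0],[0,0,0],0.3],[[-0.31,0.98,0],[0,0,0],0.3],[[-0.31,0.98,0],[0,0,0],0.3],[[-0.31,0.98,0],[0,0,0],0.3],[[-0.31,0.98,0],[0,0,0],0.3],[[-0.31,0.98,0],[0,0,0],0.3],[[-0.31,0.98,0],[0,0,0],0.3],[[-0.3,0.98,0],[0,0,0],0.3],[[-0.2,0.6,0],[0,0,0],0.3]]' 
python3 -m inch '[[[0,0,0],[0,0,0],0.3],[[0,0,0],[0,0,0],0.3]]' | grep pos
python3 - <<'E'
from h import *
import pickle
f=grab("wrist","w8");pickle.dump(f,open("w8.pkl","wb"))
E
```

```text
eef_pos: [577.5, 336.8, 224.7]
gripper_width: 55.6
time: 20.45
eef_pos: [484.3, -152.1, 220.8]
tcp_rot: [3.14, -0.0, 0.118]
wrist_force: [0.2, 0.3, 0.3]
gripper_width: 55.6
gripper_force: 0.0
eef_pos: [484.9, -149.7, 220.7]
```

View pics/w8.png

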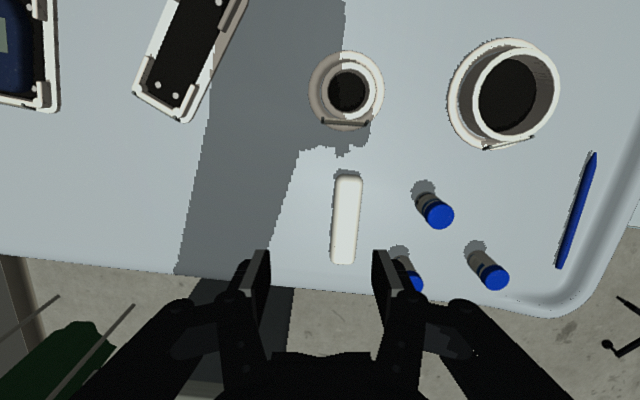

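w8 shows the case at (346,219), strip well (346,90), cup well (506,92) and the target tube cap at (495,278).

```bash
python3 - <<'E'
from seg import *
import pickle
F=[];P=[];Q=[];W=[]
for n,b,wl in(("w1",(318,168,352,255),[(290,75,360,150),(395,50,490,150)]),("w8",(322,165,368,270),[(300,45,392,140),(440,30,565,155)])):
    f=pickle.load(open(n+".pkl","rb")); F.append(f); hsv=cv2.cvtColor(f["img"],cv2.COLOR_BGR2HSV).astype(int); H,S,V=hsv[...,0],hsv[...,1],hsv[...,2]
    x0,y0,x1,y1=b
    if n=="w8": print([tuple(map(int,hsv[220,u])) for u in range(322,372,4)])
    m=np.zeros(H.shape,np.uint8); m[y0:y1,x0:x1]=((H<80)&(V>60))[y0:y1,x0:x1]
    ct=max(cv2.findContours(m,0,1)[0],key=cv2.contourArea).reshape(-1,2)
    for z in (10,18): print(n,"case z",z,cv2.minAreaRect(plane(f,ct,z)[:,:2].astype(np.float32)))
    r=cv2.minAreaRect(ct.astype(np.float32)); P.append(r[0])
    bl=(H>108)&(H<116)&(S>190)
    c=[(c.round(1).tolist(),s[4]) for c,s,mm in comps(bl,200,700,300)]; print("caps",c)
    for bb,za,zb in zip(wl,(26,28),(0,0)):
        x0,y0,x1,y1=bb; m=np.zeros(H.shape,np.uint8); m[y0:y1,x0:x1]=((H<80)|(V<55))[y0:y1,x0:x1]
        d=np.zeros(H.shape,np.uint8); d[y0:y1,x0:x1]=(V<45)[y0:y1,x0:x1]
        m=cv2.morphologyEx(m,cv2.MORPH_OPEN,np.ones((5,5)))
        o=max(cv2.findContours(m,0,1)[0],key=cv2.contourArea).reshape(-1,2); k=max(cv2.findContours(d,0,1)[0],key=cv2.contourArea).reshape(-1,2)
        print(n,"foot z3",np.round(cv2.minEnclosingCircle(plane(f,o,3)[:,:2].astype(np.float32))[0],1),cv2.minEnclosingCircle(plane(f,o,3)[:,:2].astype(np.float32))[1],"floor z6",cv2.minEnclosingCircle(plane(f,k,6)[:,:2].astype(np.float32)))
print("case tri",tri(F,P))
E
```

```text
w1 case z 10 ((452.67840576171875, -178.44290161132812), (102.92696380615234, 28.24524688720703), 3.603769540786743)
w1 case z 18 ((455.8202209472656, -177.99740600585938), (100.6637954711914, 27.624197006225586), 3.6037707328796387)
caps [([521.4, 185.1], np.int32(545)), ([404.3, 200.1], np.int32(332)), ([457.3, 244.4], np.int32(297)), ([390.3, 255.8], np.int32(284))]
w1 foot z3 [ 579.5 -161.1] 35.99037170410156 floor z6 ((579.5404052734375, -160.9659881591797), 17.56186294555664)
w1 foot z3 [ 593.2 -307.5] 52.125091552734375 floor z6 ((594.0594482421875, -308.3245849609375), 32.84630584716797)
[(93, 16, 192), (93, 16, 193), (94, 19, 199), (33, 19, 163), (64, 8, 216), (77, 8, 216), (73, 8, 216), (70, 7, 216), (73, 8, 216), (30, 19, 164), (95, 16, 194), (95, 17, 194), (96, 18, 193)]
w8 case z 10 ((452.45892333984375, -178.35256958007812), (103.152587890625, 28.61243438720703), 3.4068076610565186)
w8 case z 18 ((455.7703552246094, -177.2179718017578), (100.21066284179688, 27.796384811401367), 3.4068145751953125)
caps [([438.8, 214.9], np.int32(597)), ([494.5, 277.4], np.int32(506))]
w8 foot z3 [ 579.6 -161.2] 36.24335861206055 floor z6 ((579.71630859375, -160.99169921875), 17.640769958496094)
w8 foot z3 [ 595.1 -310.6] 54.76648712158203 floor z6 ((594.5925903320312, -309.29534912109375), 32.40433883666992)
case tri (array([ 456.75617906, -177.86869613,   14.1813718 ]), [0.3, 0.3])
```

```bash
python3 -m inch '[[[0,0,0],[0,0,0.54],0.2],[[0,0,0],[0,0,0],0.2]]' | grep pos
python3 - <<'E'
from h import *
go([454.5,-178,76],np.radians(93.5))
E
```

```text
eef_pos: [485.3, -147.8, 220.4]
shift units [-1.31  1.13  5.78] turn tool z units 0.02 (world -0.1 deg) rot [-3.141 -0.     0.063] pos [ 485.3 -147.8  220.4]
```

```bash
python3 -m inch '[[[-0.41,0.33,0.4],[0,0,0.02],0.2],[[-0.5,0.4,0.6],[0,0,0],0.2],[[-0.4,0.4,0.7],[0,0,0],0.2],[[0,0,0.9],[0,0,0],0.2],[[0,0,0.9],[0,0,0],0.2],[[0,0,0.8],[0,0,0],0.2],[[0,0,0.7],[0,0,0],0.2],[[0,0,0.5],[0,0,0],0.2],[[0,0,0.28],[0,0,0],0.2],[[0,0,0],[0,0,0],0.2],[[0,0,0],[0,0,0],0.2]]' | grep -E "pos|force|width"
python3 -m inch '[[[0,0,0],[0,0,0],-0.5],[[0,0,0],[0,0,0],-0.5],[[0,0,0],[0,0,0],-0.5],[[0,0,0],[0,0,0],-0.5],[[0,0,0],[0,0,0],-0.5],[[0,0,0],[0,0,0],-0.5]]' 30
```

```text
eef_pos: [454.4, -179.0, 76.0]
wrist_force: [0.5, -0.4, 0.5]
gripper_width: 51.1
gripper_force: 0.0
time: 22.25
eef_pos: [454.7, -179.6, 76.7]
tcp_rot: [3.141, -0.002, 0.061]
wrist_force: [-0.8, -0.1, 6.6]
gripper_width: 26.6
gripper_force: 29.9
```

```bash
python3 -m inch '[[[0,0,-0.2],[0,0,0],-0.5],[[0,0,-0.5],[0,0,0],-0.5],[[0,0,-0.8],[0,0,0],-0.5],[[0,0,-0.9],[0,0,0],-0.5],[[0,0,-0.8],[0,0,0.5],-0.5],[[0,0,0],[0,0,0.9],-0.5],[[0,0,0],[0,0,0.9],-0.5],[[0,0,0],[0,0,0.9],-0.5],[[0,0,0],[0,0,0.9],-0.5],[[0,0,0],[0,0,0.75],-0.5],[[0,0,0],[0,0,0],-0.5],[[0,0,0],[0,0,0],-0.5]]'
python3 - <<'E'
from h import *
go([603.1,-14.4,100],np.radians(64.3))
E
```

```text
time: 23.25
eef_pos: [454.0, -179.6, 156.0]
tcp_rot: [3.141, -0.0, -0.444]
wrist_force: [0.2, -0.7, 0.1]
gripper_width: 26.7
gripper_force: 30.0
shift units [ 2.54 -8.53  2.24] turn tool z units 0.04 (world -0.2 deg) rot [ 3.141 -0.    -0.444] pos [ 454.  -179.6  156. ]
```

```bash
python3 -m inch '[[[0.12,-0.4,0],[0,0,0.04],-0.5],[[0.28,-0.93,0],[0,0,0],-0.5],[[0.28,-0.95,0],[0,0,0],-0.5],[[0.28,-0.95,0],[0,0,0],-0.5],[[0.28,-0.95,0],[0,0,0],-0.5],[[0.28,-0.95,0],[0,0,0],-0.5],[[0.28,-0.95,0],[0,0,0],-0.5],[[0.28,-0.95,0],[0,0,0],-0.5],[[0.28,-0.95,0],[0,0,0],-0.5],[[0.18,-0.55,0],[0,0,0],-0.5],[[0,0,0],[0,0,0],-0.5],[[0,0,0],[0,0,0],-0.5]]' |grep width
python3 - <<'E'
from h import *
import pickle
go([603.1,-14.4,84],np.radians(64.3))
f=grab("wrist","w9");pickle.dump(f,open("w9.pkl","wb"))
E
```

```text
gripper_width: 26.3
shift units [-0.04  0.01  2.86] turn tool z units 0.01 (world -0.1 deg) rot [-3.142  0.    -0.448] pos [604.1 -14.7 155.5]
```

View pics/w9.png

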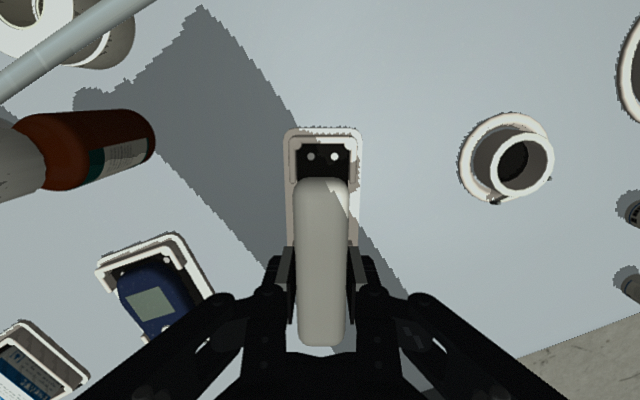

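The case is held parallel over its tray (far dots at (311,156) and (334,156)). The bottle at (90,150) is clear.

```bash
python3 - <<'E'
from h import *
import pickle
f=pickle.load(open("w9.pkl","rb")); p,R=tool()
for px,z in(((321,178),92),((320,346),92),((311,156),6),((334,156),6)): print(R.inv().apply(plane(f,[px],z)[0]-p).round(1))
E
python3 -m inch '[[[-0.04,0.01,0.5],[0,0,0],-0.5],[[0,0,0.7],[0,0,0],-0.5],[[0,0,0.7],[0,0,0],-0.5],[[0,0,0.5],[0,0,0],-0.5],[[0,0,0.2],[0,0,0],-0.5],[[0,0,0],[0,0,0],-0.5],[[0,0,0],[0,0,0],-0.5]]' | grep -E "pos|wrist"
```

```text
[48.9 -2.1 63.4]
[-54.1  -2.5  63.5]
[ 43.8  -9.7 149.4]
[ 43.8   7.8 149.4]
eef_pos: [603.1, -15.4, 90.9]
wrist_force: [-0.2, -0.7, -0.3]
```

```bash
for r in 0.12 ; do python3 -m inch '[[[0,0,0.12],[0,0,0],-0.5],[[0,0,0.08],[0,0,0],-0.5],[[0,0,0],[0,0,0],-0.5],[[0,0,0],[0,0,0],-0.5]]' | grep -E "pos|wrist"; done
python3 -m inch '[[[0,0,0.06],[0,0,0],-0.5],[[0,0,0],[0,0,0],-0.5],[[0,0,0],[0,0,0],-0.5]]' | grep -E "pos|wrist"
python3 -m inch '[[[0,0,0.05],[0,0,0],-0.5],[[0,0,0],[0,0,0],-0.5],[[0,0,0],[0,0,0],-0.5]]' | grep -E "pos|wrist"
```

```text
eef_pos: [603.2, -15.1, 85.9]
wrist_force: [0.3, 0.9, -0.0]
eef_pos: [603.1, -15.1, 84.2]
wrist_force: [0.1, -0.3, -1.3]
eef_pos: [603.1, -15.1, 82.9]
wrist_force: [-0.2, -1.0, -0.6]
```

```bash
python3 -m inch '[[[0,0,0.05],[0,0,0],-0.5],[[0,0,0],[0,0,0],-0.5],[[0,0,0],[0,0,0],-0.5]]' | grep -E "pos|wrist"

```

```text
eef_pos: [603.2, -15.0, 82.8]
wrist_force: [-5.1, -0.7, 11.5]
```

```bash
python3 -m inch '[[[0,0,0],[0,0,0],-0.3],[[0,0,0],[0,0,0],-0.15],[[0,0,0],[0,0,0],0],[[0,0,0],[0,0,0],0],[[0,0,-0.3],[0,0,0],0],[[0,0,-0.6],[0,0,0],0],[[0,0,-0.9],[0,0,0],0],[[0,0,-0.9],[0,0,0],0],[[0,0,-0.9],[0,0,0],0],[[0,0,-0.9],[0,0,0],0],[[0,0,-0.6],[0,0,0],0],[[0,0,0],[0,0,0.9],0],[[0,0,0],[0,0,0.9],0]]'
python3 - <<'E'
from seg import *
import pickle
F=[pickle.load(open(n+".pkl","rb")) for n in("w1","w8")]
print(tri(F,[(457.3,244.4),(494.5,277.4)]), tri(F,[(404.3,200.1),(438.8,214.9)]))
go([440,-300,220],np.radians(90-35))
E
```

```text
time: 27.05
eef_pos: [603.6, -15.0, 211.1]
tcp_rot: [-3.14, -0.002, -0.644]
wrist_force: [1.0, -0.7, -0.7]
gripper_width: 42.6
gripper_force: 0.0
(array([ 420.63975347, -336.41915132,   39.06980044]), [0.1, 0.1]) (array([ 481.55829001, -260.61167764,   39.61907781]), [0.0, 0.0])
shift units [ 1.6  13.05 -0.37] turn tool z units -0.31 (world 1.9 deg) rot [-3.14e+00 -2.00e-03 -6.44e-01] pos [603.6 -15.  211.1]
```

```bash
python3 -m inch '[[[0.06,0.46,0],[0,0,0],0.1],[[0.12,0.92,0],[0,0,0],0.1],[[0.12,0.92,0],[0,0,0],0.1],[[0.12,0.92,0],[0,0,0],0.1],[[0.12,0.92,0],[0,0,0],0.1],[[0.12,0.92,0],[0,0,0],0.1],[[0.12,0.92,0],[0,0,0],0.1],[[0.12,0.92,0],[0,0,0],0.1],[[0.12,0.92,0],[0,0,0],0.1],[[0.12,0.92,0],[0,0,0],0.1],[[0.12,0.92,0],[0,0,0],0.1],[[0.12,0.92,0],[0,0,0],0.1],[[0.12,0.92,0],[0,0,0],0.1],[[0.12,0.92,0],[0,0,0],0.1],[[0.12,0.92,0],[0,0,0],0.1],[[0.12,0.92,0],[0,0,0],0.1],[[0,0.4,0],[0,0,0],0.1],[[0,0,0],[0,0,0],0.1],[[0,0,0],[0,0,0],0.1]]' | grep -E "pos|width"
python3 - <<'E'
from seg import *
import pickle
f=grab("wrist","w10");pickle.dump(f,open("w10.pkl","wb"))
hsv=cv2.cvtColor(f["img"],cv2.COLOR_BGR2HSV).astype(int); H,S,V=hsv[...,0],hsv[...,1],hsv[...,2]
for c,s,m in comps((H>108)&(H<116)&(S>190),150,2500,400): print(c.round(1),s,plane(f,[c],40).round(1))
go([420.6,-336.4,97])
g=grab("top"); hsv=cv2.cvtColor(g["img"],cv2.COLOR_BGR2HSV).astype(int)
E
```

```text
eef_pos: [421.5, -336.6, 209.2]
gripper_width: 46.7
[358.7  68.1] [ 309    6  101  125 1354] [[ 491.1 -423.    40. ]]
[211.9 198.1] [197 184  31  29 682] [[ 481.5 -261.3   40. ]]
[322.7 202.3] [309 188  28  29 648] [[ 420.6 -336.9   40. ]]
shift units [-0.04  0.06  4.49] rot [-3.141  0.    -0.637] pos [ 422.2 -335.8  209.2]
```

```bash
python3 -m inch '[[[-0.03,0.03,0.5],[0,0,0],0.1],[[0,0,0.9],[0,0,0],0.1],[[0,0,0.9],[0,0,0],0.1],[[0,0,0.9],[0,0,0],0.1],[[0,0,0.7],[0,0,0],0.1],[[0,0,0.4],[0,0,0],0.1],[[0,0,0.2],[0,0,0],0.1],[[0,0,0],[0,0,0],0.1],[[0,0,0],[0,0,0],0.1]]' | grep -E "pos|wrist"
python3 -m inch '[[[0,0,0],[0,0,0],-0.6],[[0,0,0],[0,0,0],-0.6],[[0,0,0],[0,0,0],-0.6],[[0,0,0],[0,0,0],-0.6],[[0,0,0],[0,0,0],-0.6],[[0,0,0],[0,0,0],-0.6]]' 20
```

```text
eef_pos: [421.3, -337.0, 97.4]
wrist_force: [0.6, 0.2, 0.0]
time: 29.98
eef_pos: [421.3, -337.5, 97.7]
tcp_rot: [-3.142, -0.002, -0.64]
wrist_force: [-0.3, 0.5, 6.4]
gripper_width: 24.5
gripper_force: 19.7
```

```bash
python3 -m inch '[[[0,0,-0.2],[0,0,0],-0.6],[[0,0,-0.6],[0,0,0],-0.6],[[0,0,-0.9],[0,0,0],-0.6],[[0,0,-0.9],[0,0,0],-0.6],[[0,0,-0.9],[0,0,0],-0.6],[[0,0,-0.3],[0,0,0],-0.6],[[0.03,-0.4,0],[0,0,0],-0.6],[[0.08,-0.85,0],[0,0,0],-0.6],[[0.08,-0.9,0],[0,0,0],-0.6],[[0.08,-0.9,0],[0,0,0],-0.6],[[0.08,-0.9,0],[0,0,0],-0.6],[[0.08,-0.9,0],[0,0,0],-0.6],[[0.08,-0.9,0],[0,0,0],-0.6],[[0.08,-0.9,0],[0,0,0],-0.6],[[0.08,-0.9,0],[0,0,0],-0.6],[[0.08,-0.9,0],[0,0,0],-0.6],[[0.08,-0.6,0],[0,0,0],-0.6],[[0.08,-0.3,0],[0,0,0],-0.6],[[0,0,0],[0,0,0],-0.6],[[0,0,0],[0,0,0],-0.6]]' | grep -E "pos|width"
python3 - <<'E'
from h import *
go([579.6,-161,104])
f=grab("wrist"); cv2.imwrite("pics/w11.png",f["img"])
E
```

```text
eef_pos: [577.9, -163.2, 190.7]
gripper_width: 24.4
shift units [ 0.01 -0.11  3.47] rot [ 3.141e+00  1.000e-03 -6.390e-01] pos [ 577.9 -163.2  190.7]
```

View pics/w11.png

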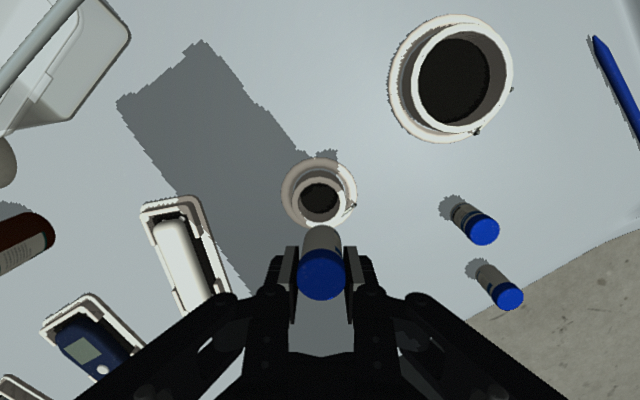

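The tube is held upright at (321,270) just short of the strip well at (320,195); the case is seated in its tray. Now the small correction, then lowering.

```bash
python3 -m inch '[[[0.01,-0.11,0.3],[0,0,0],-0.6],[[0,0,0.7],[0,0,0],-0.6],[[0,0,0.7],[0,0,0],-0.6],[[0,0,0.7],[0,0,0],-0.6],[[0,0,0.5],[0,0,0],-0.6],[[0,0,0.3],[0,0,0],-0.6],[[0,0,0.1],[0,0,0],-0.6],[[0,0,0],[0,0,0],-0.6],[[0,0,0],[0,0,0],-0.6]]' | grep -E "pos|wrist"
python3 -m inch '[[[0,0,0.05],[0,0,0],-0.6],[[0,0,0],[0,0,0],-0.6],[[0,0,0],[0,0,0],-0.6]]' | grep -E "pos|wrist"
```

```text
eef_pos: [580.6, -161.3, 109.9]
wrist_force: [0.1, -0.2, -0.7]
eef_pos: [580.5, -161.1, 108.4]
wrist_force: [0.2, 0.7, 0.4]
```

```bash
python3 -m inch '[[[0,0,0.1],[0,0,0],-0.6],[[0,0,0],[0,0,0],-0.6],[[0,0,0],[0,0,0],-0.6]]' | grep -E "pos|wrist"
for i in 1 2; do python3 -m inch '[[[0,0,0.05],[0,0,0],-0.6],[[0,0,0],[0,0,0],-0.6],[[0,0,0],[0,0,0],-0.6]]' | grep -E "pos|wrist"; done
```

```text
eef_pos: [580.1, -161.0, 105.3]
wrist_force: [1.2, -0.1, -0.0]
eef_pos: [580.2, -161.0, 104.1]
wrist_force: [0.6, 0.4, 0.6]
eef_pos: [580.7, -161.3, 103.8]
wrist_force: [-2.6, 0.0, 7.5]
```

```bash
python3 -m inch '[[[0,0,0],[0,0,0],-0.35],[[0,0,0],[0,0,0],-0.2],[[0,0,0],[0,0,0],-0.1],[[0,0,0],[0,0,0],-0.1],[[0,0,-0.3],[0,0,0],-0.1],[[0,0,-0.6],[0,0,0],-0.1],[[0,0,-0.9],[0,0,0],-0.1],[[0,0,-0.9],[0,0,0],-0.1],[[0,0,-0.9],[0,0,0],0.5],[[0,0,-0.8],[0,0,0],0.7],[[0,0,-0.6],[0,0,-0.6],0.7],[[0,0,0],[0,0,-0.9],0.7],[[0,0,0],[0,0,-0.9],0.7],[[0,0,0],[0,0,-0.9],0.7],[[0,0,0],[0,0,-0.9],0.7],[[0,0,0],[0,0,-0.9],0.7],[[0,0,0],[0,0,-0.95],0.7],[[0,0,0],[0,0,0],0.7]]' | grep -E "pos|rot"
python3 -m inch '[[[-0.15,-0.6,0],[0,0,0],0.7],[[-0.26,-0.98,0],[0,0,0],0.7],[[-0.26,-0.98,0],[0,0,0],0.7],[[-0.26,-0.98,0],[0,0,0],0.7],[[-0.26,-0.98,0],[0,0,0],0.7],[[-0.26,-0.98,0],[0,0,0],0.7],[[-0.26,-0.98,0],[0,0,0],0.7],[[-0.26,-0.98,0],[0,0,0],0.7],[[-0.26,-0.98,0],[0,0,0],0.7],[[-0.26,-0.98,0],[0,0,0],0.7],[[-0.26,-0.98,0],[0,0,0],0.7],[[-0.26,-0.98,0],[0,0,0],0.7],[[-0.26,-0.98,0],[0,0,0],0.7],[[-0.26,-0.98,0],[0,0,0],0.7],[[-0.26,-0.98,0],[0,0,0],0.7],[[-0.26,-0.98,0],[0,0,0],0.7],[[-0.26,-0.98,0],[0,0,0],0.7],[[-0.26,-0.98,0],[0,0,0],0.7],[[-0.26,-0.98,0],[0,0,0],0.7],[[-0.26,-0.8,0],[0,0,0],0.7]]' >/dev/null
python3 -m inch '[[[0,0,0],[0,0,0],0.7],[[0,0,0],[0,0,0],0.7]]' | grep -E "pos|rot"
python3 - <<'E'
from seg import *
import pickle
f=grab("wrist","w12");pickle.dump(f,open("w12.pkl","wb"))
F={"w12":f,"w2":pickle.load(open("w2.pkl","rb")),"w6":pickle.load(open("w6.pkl","rb"))}
for n,f in F.items():
    c0=proj(f,[438,320,64])[0].round(); hsv=cv2.cvtColor(f["img"],cv2.COLOR_BGR2HSV).astype(int); print(n,c0)
    u,v=c0.astype(int); print([tuple(map(int,hsv[v,x])) for x in range(u-60,u+61,8)]); print([tuple(map(int,hsv[x,u])) for x in range(v-64,min(v+61,400),8)])
E
```

```text
eef_pos: [580.2, -161.1, 228.4]
tcp_rot: [3.141, -0.0, -0.001]
eef_pos: [454.5, 317.2, 228.0]
tcp_rot: [-3.141, 0.0, -0.006]
w12 [319. 222.]
[(95, 17, 198), (92, 17, 198), (96, 18, 200), (95, 15, 202), (93, 15, 201), (65, 7, 227), (78, 6, 227), (75, 7, 227), (70, 7, 227), (70, 7, 226), (72, 6, 227), (75, 4, 227), (80, 7, 228), (32, 19, 191), (93, 15, 204), (93, 15, 204)]
[(100, 20, 115), (90, 18, 114), (93, 20, 113), (60, 10, 80), (33, 36, 70), (75, 7, 227), (72, 6, 227), (75, 7, 227), (80, 7, 227), (75, 7, 227), (78, 6, 227), (75, 7, 227), (98, 20, 192), (95, 18, 181), (36, 18, 139), (33, 22, 141)]
w2 [178. 240.]
[(140, 186, 148), (141, 185, 40), (137, 138, 50), (93, 16, 187), (90, 15, 186), (95, 16, 187), (46, 13, 224), (51, 11, 225), (48, 11, 226), (60, 7, 225), (60, 7, 225), (73, 8, 227), (66, 13, 97), (95, 17, 191), (99, 17, 192), (95, 17, 191)]
[(95, 16, 190), (95, 16, 190), (96, 19, 191), (95, 17, 193), (90, 19, 107), (34, 27, 75), (50, 10, 225), (49, 12, 226), (51, 11, 225), (50, 10, 225), (53, 10, 225), (97, 18, 186), (30, 18, 138), (35, 20, 140), (33, 19, 133), (30, 19, 136)]
w6 [144. 272.]
[(138, 166, 43), (138, 159, 45), (111, 24, 139), (90, 16, 180), (93, 14, 181), (48, 14, 219), (46, 13, 218), (44, 13, 219), (49, 13, 219), (48, 12, 218), (53, 10, 219), (57, 10, 219), (60, 7, 219), (64, 8, 222), (93, 18, 168), (95, 17, 182)]
[(97, 18, 184), (95, 17, 183), (90, 15, 183), (98, 17, 184), (32, 27, 160), (48, 12, 218), (48, 12, 218), (50, 10, 219), (49, 13, 218), (51, 12, 217), (54, 12, 220), (53, 10, 221), (95, 19, 162), (36, 19, 133), (150, 43, 6), (90, 23, 11)]
```

Lid-top mask: S<14.5, V>210, in each view.

```bash
python3 - <<'E'
from seg import *
import pickle
F=[];P=[]
for n in("w2","w6","w12"):
    f=pickle.load(open(n+".pkl","rb"));c0=proj(f,[438,320,64])[0]; hsv=cv2.cvtColor(f["img"],cv2.COLOR_BGR2HSV).astype(int)
    m=((hsv[...,1]<15)&(hsv[...,2]>208)&(hsv[...,0]<88)).astype(np.uint8); m=cv2.morphologyEx(m,cv2.MORPH_OPEN,np.ones((5,5)))
    u,v=c0.astype(int); k=np.zeros_like(m); k[v-50:v+50,max(u-55,0):u+55]=1; m*=k
    ct=max(cv2.findContours(m,0,1)[0],key=cv2.contourArea); e=cv2.fitEllipse(cv2.convexHull(ct)); F.append(f);P.append(e[0])
    print(n,np.round(e[0],1),np.round(e[1],1),cv2.minEnclosingCircle(plane(f,cv2.convexHull(ct).reshape(-1,2),64)[:,:2].astype(np.float32)))
print(tri(F,P))
go([436,320,116])
E
```

```text
w2 [185.9 240.1] [42.3 50.5] ((436.743408203125, 311.1669616699219), 29.869258880615234)
w6 [154.7 271.1] [55.7 71.5] ((436.5412292480469, 310.9918518066406), 29.518714904785156)
w12 [327.9 223.3] [59.2 66.6] ((436.6806335449219, 311.1426086425781), 29.8090877532959)
(array([436.23591328, 312.13243834,  61.79400715]), [0.2, 0.3, 0.3])
shift units [-0.78 -0.16  4.48] rot [ 3.141 -0.    -0.007] pos [455.3 315.9 227.9]
```

```bash
python3 -m inch '[[[-0.4,0.1,0.3],[0,0,0],0.8],[[-0.35,0.09,0.3],[0,0,0],0.8],[[0,0,0.9],[0,0,0],0.8],[[0,0,0.9],[0,0,0],0.8],[[0,0,0.8],[0,0,0],0.8],[[0,0,0.6],[0,0,0],0.8],[[0,0,0.4],[0,0,0],0.8],[[0,0,0.26],[0,0,0],0.8],[[0,0,0],[0,0,0],0.8],[[0,0,0],[0,0,0],0.8]]' | grep -E "pos|wrist|width"
python3 -m inch '[[[0,0,0],[0,0,0],0.2],[[0,0,0],[0,0,0],0.2],[[0,0,0],[0,0,0],0.2],[[0,0,0],[0,0,0],0.2],[[0,0,0],[0,0,0],0.2],[[0,0,0],[0,0,0],0.2]]' 20
```

```text
eef_pos: [437.4, 311.0, 116.9]
wrist_force: [-0.2, 0.5, 0.3]
gripper_width: 77.0
time: 38.17
eef_pos: [437.6, 311.4, 117.6]
tcp_rot: [-3.141, -0.002, -0.006]
wrist_force: [-0.5, -2.6, 6.1]
gripper_width: 61.0
gripper_force: 21.1
```

```bash
python3 -m inch '[[[0,0,-0.2],[0,0,0],0.2],[[0,0,-0.5],[0,0,0],0.2],[[0,0,-0.9],[0,0,0],0.2],[[0,0,-0.9],[0,0,0],0.2],[[0,0,-0.9],[0,0,0],0.2],[[0,0,-0.4],[0,0,0],0.2],[[0.1,0.4,0],[0,0,0],0.2],[[0.2,0.8,0],[0,0,0],0.2],[[0.24,0.9,0],[0,0,0],0.2],[[0.24,0.9,0],[0,0,0],0.2],[[0.24,0.9,0],[0,0,0],0.2],[[0.24,0.9,0],[0,0,0],0.2],[[0.24,0.9,0],[0,0,0],0.2],[[0.24,0.9,0],[0,0,0],0.2],[[0.24,0.9,0],[0,0,0],0.2],[[0.24,0.9,0],[0,0,0],0.2],[[0.24,0.9,0],[0,0,0],0.2],[[0.24,0.9,0],[0,0,0],0.2],[[0.2,0.7,0],[0,0,0],0.2],[[0.1,0.4,0],[0,0,0],0.2]]'
python3 -m inch '[[[0.1,0.4,0],[0,0,0],0.2],[[0.24,0.9,0],[0,0,0],0.2],[[0.24,0.9,0],[0,0,0],0.2],[[0.24,0.9,0],[0,0,0],0.2],[[0.24,0.9,0],[0,0,0],0.2],[[0.24,0.9,0],[0,0,0],0.2],[[0.24,0.9,0],[0,0,0],0.2],[[0.24,0.9,0],[0,0,0],0.2],[[0.24,0.9,0],[0,0,0],0.2],[[0.24,0.9,0],[0,0,0],0.2],[[0.24,0.9,0],[0,0,0],0.2],[[0.24,0.9,0],[0,0,0],0.2],[[0.24,0.9,0],[0,0,0],0.2],[[0.2,0.8,0],[0,0,0],0.2],[[0.1,0.5,0],[0,0,0],0.2],[[0,0,0],[0,0,0],0.2],[[0,0,0],[0,0,0],0.2]]' | grep -E "pos|width"
python3 - <<'E'
from h import *
go([594.3,-308.5,124],np.pi/2)
E
```

```text
time: 39.83
eef_pos: [510.1, 24.7, 210.2]
tcp_rot: [3.141, 0.002, -0.009]
wrist_force: [0.4, 0.2, -0.6]
gripper_width: 60.9
gripper_force: 22.1
eef_pos: [590.3, -284.4, 210.8]
gripper_width: 61.4
shift units [0.17 0.97 3.47] turn tool z units -0.06 (world 0.3 deg) rot [-3.141e+00  1.000e-03 -6.000e-03] pos [ 590.3 -284.4  210.8]
```

```bash
python3 -m inch '[[[0.1,0.4,0],[0,0,0],0.2],[[0.1,0.57,0],[0,0,0],0.2],[[0,0,0.5],[0,0,0],0.2],[[0,0,0.7],[0,0,0],0.2],[[0,0,0.7],[0,0,0],0.2],[[0,0,0.5],[0,0,0],0.2],[[0,0,0.3],[0,0,0],0.2],[[0,0,0],[0,0,0],0.2],[[0,0,0],[0,0,0],0.2]]' | grep -E "pos|wrist"
python3 -c "
from h import *
go([595.3,-308.5,126])"
```

```text
eef_pos: [595.5, -308.7, 143.9]
wrist_force: [0.0, 0.1, -1.0]
shift units [-0.01 -0.01  0.72] rot [-3.141  0.    -0.006] pos [ 595.5 -308.7  143.9]
```

```bash
python3 -m inch '[[[0,0,0.35],[0,0,0],0.2],[[0,0,0.25],[0,0,0],0.2],[[0,0,0.1],[0,0,0],0.2],[[0,0,0],[0,0,0],0.2],[[0,0,0],[0,0,0],0.2]]' | grep -E "pos|wrist"
for i in 1 2; do python3 -m inch '[[[0,0,0.05],[0,0,0],0.2],[[0,0,0],[0,0,0],0.2],[[0,0,0],[0,0,0],0.2]]' | grep -E "pos|wrist"; done
```

```text
eef_pos: [595.3, -309.2, 126.4]
wrist_force: [0.3, -1.1, -0.9]
eef_pos: [595.4, -309.2, 125.4]
wrist_force: [-0.2, 0.1, -1.3]
eef_pos: [595.3, -309.1, 123.9]
wrist_force: [0.5, -0.5, -1.2]
```

```bash
python3 -m inch '[[[0,0,0.04],[0,0,0],0.2],[[0,0,0],[0,0,0],0.2],[[0,0,0],[0,0,0],0.2]]' | grep -E "pos|wrist"
```

```text
eef_pos: [595.5, -309.1, 123.7]
wrist_force: [-2.4, 1.7, 5.4]
```

```bash
python3 -m inch '[[[0,0,0.03],[0,0,0],0.2],[[0,0,0],[0,0,0],0.2],[[0,0,0],[0,0,0],0.2]]' | grep -E "pos|wrist"
```

```text
eef_pos: [595.7, -309.2, 123.7]
wrist_force: [-3.5, 2.3, 11.1]
```

```bash
python3 -m inch '[[[0,0,0],[0,0,0],0.5],[[0,0,0],[0,0,0],0.65],[[0,0,0],[0,0,0],0.8],[[0,0,0],[0,0,0],0.8],[[0,0,-0.3],[0,0,0],0.8],[[0,0,-0.6],[0,0,0],0.8],[[0,0,-0.9],[0,0,0],0.8],[[0,0,-0.9],[0,0,0],0.8],[[0,0,-0.9],[0,0,0],0.8],[[-0.5,-0.6,-0.9],[0,0,0],0.8],[[-0.5,-0.9,-0.9],[0,0,0],0.8],[[-0.5,-0.9,-0.9],[0,0,0],0.8],[[-0.5,-0.9,-0.9],[0,0,0],0.8],[[-0.5,-0.9,0],[0,0,0],0.8],[[-0.4,-0.9,0],[0,0,0],0.8],[[-0.3,-0.9,0],[0,0,0],0.8],[[0,-0.9,0],[0,0,0],0.8],[[0,-0.9,0],[0,0,0],0.8],[[0,-0.5,0],[0,0,0],0.8],[[0,0,0],[0,0,0],0.8]]' | grep -E "time|pos|force"
python3 - <<'E'
from h import *
a=grab("wrist")["img"]; b=grab("side")["img"]; t=grab("top")["img"]
cv2.imwrite("pics/fin.png",np.vstack([a[0:290,:],np.hstack([cv2.resize(b[140:320,230:410],(310,310)),cv2.resize(t[130:260,170:480],(330,310))])]))
E
```

```text
time: 45.08
eef_pos: [516.8, -98.0, 302.9]
wrist_force: [0.5, 0.0, -0.1]
gripper_force: 0.0
```

View pics/fin.png

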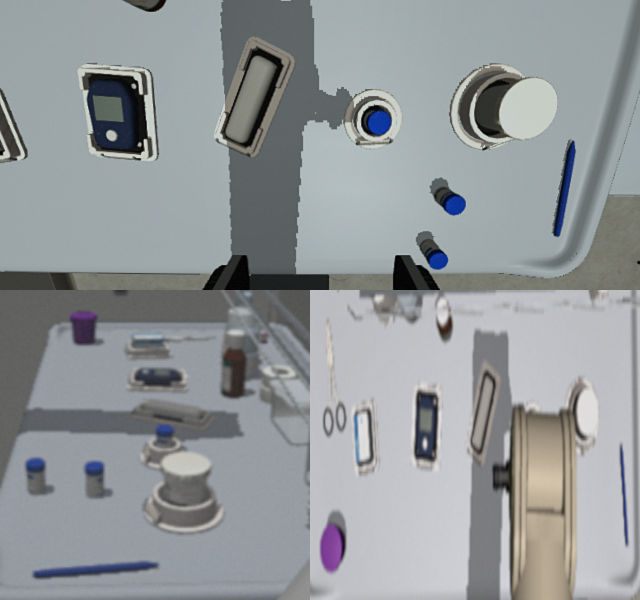

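All five items sit in their holders. The tube (375,122) and cup (528,108) are upright, and the pen, bottle, purple cup and other tubes are untouched.

```bash
python3 -c "
from plant import robot
print(robot.finish_job())"
```

```text
the job is handed in; nothing more can be done
None
```

Job handed in at about 45 s of the 112 s: meter, wipes, probe case, strip tube and specimen cup are each in their own holder, set down until contact was felt at floor height; pen, bottle and look-alikes were not touched; no verdict came back.

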